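# Rock the ball sorter's seesaw gate over and feed the milling balls

## Robot

A 6-joint arm with a two-finger parallel gripper is mounted at the origin on a cart in front of the work surface, level with it; the furniture and walls round the work are solid. World frame = base frame: x ahead of the robot, y to its left, z up, the work surface at z = 0. Lengths are in mm, angles in rad, forces in N, time in s.
With the tool pointing down it reaches from about 350 to 975 mm from the base axis. Payload 7.1 kg.
Tool frame: the origin (TCP) lies at the very end of the fingers, on their centre line; the grasp point (between the pads) lies 19 mm behind it (ctrl.grip_point_offset is the distance from the TCP to the grasp point, in mm); x points along the fingers, y is the direction in which the jaws open and shut, and the axes are right-handed (so a half turn about x gives the same grasp; the last joint's range is limited). The gripper opens to 88 mm and grips with 3 to 60 N. Pads are 20 mm wide; open, the fingers measure 115 mm over their backs; the gripper's body (75 mm by 178 mm) begins 61 mm behind the grasp point.
Start: joints at [1.287, 0.423, 1.63, -0, 1.089, -0.019], TCP at [163.541, 603.207, 222.675] pointing down, gripper open.
Joint ranges: [-3, 3], [-0.9, 2.11], [0.09, 2.58], [-1.31, 4.45], [0.11, 2.69], [-2.54, 2.54]. Speed limits (rad/s): [2.39, 2.39, 3.01, 3.14, 3.14, 3.14].

## Interface

Orientations are given as a rotation vector (axis times angle).
In Python, from workcell import ctrl, vision, workorder gives the robot as it stands.
- The arm moves only by the shell command python3 -m crank 'ROWS'. ROWS is JSON, a list of rows, each a list of 3 entries, a list of its own where there are three numbers: the shift along the tool's x, y, z in m, then the turn, a rotation vector about the tool's x, y, z in rad, then the finger opening in m, from 0 to 0.0878. In form: [[[dx, dy, dz], [wx, wy, wz], jaw], ...]. A call has exactly 8 rows; each row shifts and turns the commanded pose from where the row before left it, along the tool's axes as they then stand; what a row does not reach is not made up. A row lasts 1/12 s, in which the tool goes at most 41.7 mm and 7.16 degrees, less where a joint would pass 70% of its speed; a pose out of reach is approached as far as the arm can. A call with a gripper value outside its range is refused whole. The fingers move at their own pace and stop on an object; the grip force is fixed at half the most. Time passes only in rows, so rows that do not move let the fingers close, or fill a call up. It gives the time, the measured TCP pose, the force and the opening at its end, in the units of the state.
- ctrl.get_obs(): the state, without advancing time (a new reading comes with each control period).
- vision.get_image(name): name is "scene" or "top" or "wrist"; returns a dict with "img" (480x640x3 uint8, blue, green, red), "mtx" (3x3 intrinsics, pixels), "rvec" (rotation vector, rad) and "tvec" (3), from world to camera coordinates, as OpenCV has them; the wrist camera has in their place "hand_eye" (4x4, takes a point from camera to tool coordinates, whose origin is the TCP and whose axes are the tool frame's). Camera axes: x right, y down, z forward; pixel columns grow to the right and rows downward; lengths in mm; the calibration is good to about 2 mm. A picture is of the moment at which its call begins: read the wrist's pose just before it. There is no depth.
- workorder.close_job(): hands the job in, once; it reports no verdict.
The state is a dict: "t": time; "qpos": joint angles; "qvel": joint speeds; "joint_torque": joint torques, N m; "ee_pos": TCP position; "orientation": TCP orientation; "ft_force": force on the tool from outside, world axes, zero at the start; "moment": the same for the moment, N m; "width": finger opening in mm.
Only numpy, scipy, OpenCV 4.12 (cv2) and the standard library are available. Lean on these libraries where they do the work, as an engineer would, in place of code of your own. Each camera call takes 0.05 s, during which the arm holds its last target.

## Task

Three white milling balls wait behind the red shutter of the bench ball sorter, and its orange seesaw gate is tipped toward the right-hand lane. With the fingertips only, first press down the gate's raised left yellow pad until the gate has rocked right over to its other stop, then push the shutter's red post to the left until it is fully open, so that all three balls roll by themselves over the gate and come to rest in the left-hand, blue lane. Do not touch or pick up the balls, and leave everything else standing where it is.

Things in the scene. Friction and masses are not known exactly. Their poses are not given: they have to be found in the camera images.
- sorter: White and aluminium bench ball sorter, fixed to the worktop, but its place and yaw (up to 0.4 rad) vary. Origin: underside, below the gate's pivot; x points away from the robot, y to its left, z up. It covers x -0.121 to 0.130, y -0.089 to 0.089 m. The side walls beside the gate (x -0.031 to 0.029, y +-0.0875) are 108 mm high.
- lane_left (a point): Centre of the floor of the left lane (blue floor) at its closed end near the robot: sorter x = -0.107, y = 0.072. The lane is 28 mm wide inside and slopes down toward the robot from beside the gate; its walls are 56 mm high. The balls belong here, in a row.
- lane_right (a point): The same point of the right lane (grey floor), sorter x = -0.107, y = -0.072. No ball may come here.
- feed (a point): Middle of the floor of the aluminium feed channel at the back, 26 mm wide inside, sloping down toward the gate from sorter x = 0.122 to 0.026; nothing on it stands higher than 138 mm but the shutter's post.
- gate (a joint): Orange seesaw gate, 108 mm long along the sorter's y, pivot along its x, 83 mm up. rad: 0 level, -0.3 fully tipped to the right lane (right end down), +0.3 fully to the left lane (left end down), hard stops at both. Starts at -0.29 to -0.2. Stiff pivot: it stays where it is left; a pad goes down with about 2 N.
- pad_left (a point): Centre of the top of the gate's left yellow press pad, 24 mm diameter, 6 mm thick, on the robot's side of the gate: sorter x = -0.058, y about 0.038; height 0.099 to 0.103 at the start, 0.080 with the gate fully over to the left. Nothing as high stands within 25 mm of its centre; the gate's own front wall (sorter x = -0.026) rises 20 mm above it.
- pad_right (a point): Centre of the top of the right yellow pad, the same as the left one, at sorter y about -0.038; low at the start, rises as the left one goes down.
- shutter (a joint): Red shutter plate that closes the feed channel at sorter x = 0.045. m: 0 closed, grows as it slides to the left (sorter +y), 0.034 fully open, hard stop. The balls pass from about 0.025 on. It needs about 1 N and stays where it is left. Starts at 0 to 0.003.
- post_top (a point): Centre of the top of the shutter's upright round red post, 12 mm diameter, top 165 mm above the worktop, free down to 138 mm; nothing else stands beside it above 140 mm. Its right side is pushed toward the left. It moves with the shutter.
- ball_1_center (a point): Centre of white ceramic milling ball 1 of 3, 22 mm diameter, 22 g; at the start in a row in the feed channel, number 1 nearest the shutter.
- ball_1: The same ball 1; this origin is a point on its surface and turns as it rolls, so use ball_1_center.
- ball_2_center (a point): Centre of white ceramic milling ball 2 of 3, 22 mm diameter, 22 g; at the start in a row in the feed channel, number 1 nearest the shutter.
- ball_2: The same ball 2; this origin is a point on its surface and turns as it rolls, so use ball_2_center.
- ball_3_center (a point): Centre of white ceramic milling ball 3 of 3, 22 mm diameter, 22 g; at the start in a row in the feed channel, number 1 nearest the shutter.
- ball_3: The same ball 3; this origin is a point on its surface and turns as it rolls, so use ball_3_center.
- crucible_3: Small dark crucible, 33 mm wide, 26 mm high, on the worktop between the two lanes, in front of the sorter's pads; origin under its centre. Leave it standing.
- crucible_2: White crucible, 48 mm wide, 38 mm high, to the left of the sorter; origin under its centre. Bystander.
- vial_1: Sample vial with black cap, 25 mm wide, 54 mm high, far left; origin under its centre. Bystander.
- beaker_100: Clear beaker, 53 mm wide, 66 mm high, between the microscopes; origin under its centre. Bystander.
- petri_1: Clear petri dish, 94 mm wide, 16 mm high, on the right; origin under its centre. Bystander.
- timer: White timer, 62x62x18 mm, on the right near the front edge; origin under its centre. Bystander.
- marker_1: Black marker pen, 130 mm long, 12 mm high, on the right; origin under its centre. Bystander.

How it is judged:
By the outcome, as a careful person would: the job done as asked, in the order asked, and still so for the second after the job is handed in, with the robot touching nothing.
It also fails if it takes over 42 s, if anything falls off the work surface, if the arm or the gripper's body presses on something with over 40 N, if the wrist force passes 120 N, or if a joint passes its speed limit or range.

## Working session

There is one attempt and no reset: what is moved stays moved. The work goes in short steps, Python scripts to look and compute and a shell command to move; the robot and the scene stay as the last step left them, time stands still between calls to the robot, and variables do not carry over. Pictures are saved under pics/ and viewed, and the job is handed in when it is done.

```bash
mkdir -p pics; ls; python3 - <<'E'
from workcell import ctrl, vision
import cv2
print(ctrl.get_obs())
for n in ("scene","top","wrist"):
    d=vision.get_image(n); cv2.imwrite(f"pics/{n}0.png",d["img"])
    print({k:v for k,v in d.items() if k!="img"})
E
```

```text
pics
{'t': 0.0, 'qpos': array([ 1.28699109e+00,  4.23811720e-01,  1.63072737e+00,  1.16042102e-05,
        1.08860588e+00, -1.89907984e-02]), 'qvel': array([-0.000313  , -0.0001752 , -0.00188608, -0.00031286, -0.00155226,
        0.00099201]), 'joint_torque': array([-2.23131872e-03, -5.44604051e+01, -2.73664677e+01,  6.42397162e-02,
        2.25569849e-02, -7.49137780e-05]), 'ee_pos': array([163.38511789, 602.66411552, 221.90520909]), 'orientation': array([ 0.20667919,  1.56102567, -0.20909309]), 'ft_force': array([-0.18138287, -0.17189658, -0.04492871]), 'moment': array([ 0.0474305 , -0.01291711,  0.00344379]), 'width': 87.9928784992093}
{'mtx': array([[619.6091082 ,   0.        , 330.23647186],
       [  0.        , 619.6091082 , 242.30563738],
       [  0.        ,   0.        ,   1.        ]]), 'rvec': array([ 2.10142027, -1.05846291,  0.4509616 ]), 'tvec': array([-312.10034215,  372.47744452, 1310.54007154])}
{'mtx': array([[605.55981321,   0.        , 317.33632264],
       [  0.        , 605.55981321, 230.93145324],
       [  0.        ,   0.        ,   1.        ]]), 'rvec': array([ 2.07167797, -2.15288155,  0.23416743]), 'tvec': array([  29.07569974,  548.89938325, 1523.74265817])}
{'mtx': array([[428.43499069,   0.        , 320.76631917],
       [  0.        , 428.43499069, 242.49344014],
       [  0.        ,   0.        ,   1.        ]]), 'hand_eye': array([[ 3.48940156e-04, -2.77949534e-01,  9.60595615e-01,
        -1.61091268e+02],
       [ 9.99999514e-01,  9.82929337e-04, -7.88419544e-05,
         3.55293754e-01],
       [-9.22283526e-04,  9.60595175e-01,  2.77949742e-01,
        -7.54514036e+01],
       [ 0.00000000e+00,  0.00000000e+00,  0.00000000e+00,
         1.00000000e+00]])}
```

View pics/scene0.png

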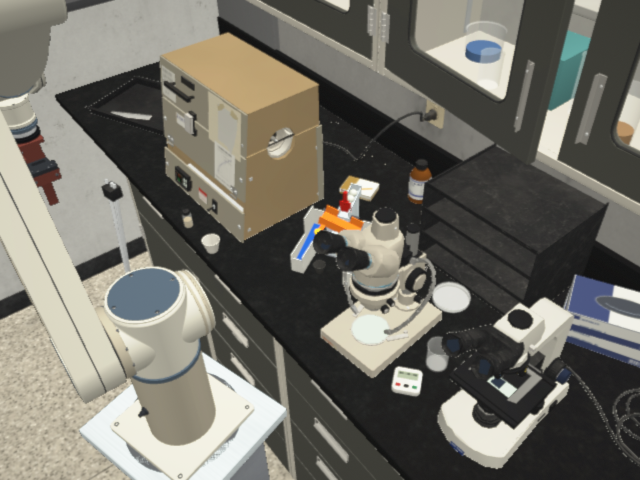

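View pics/top0.png

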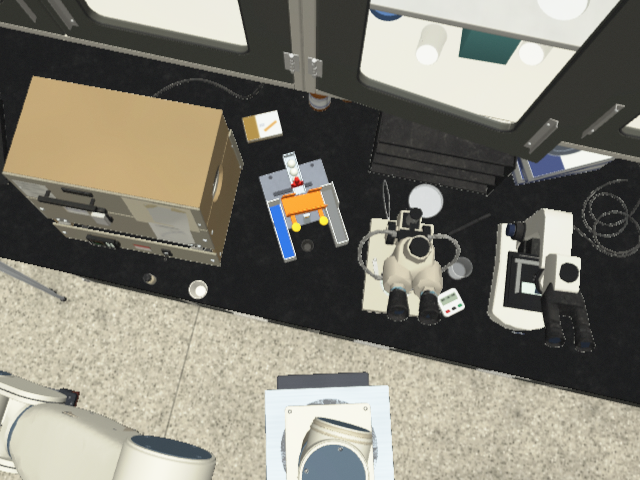

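View pics/wrist0.png

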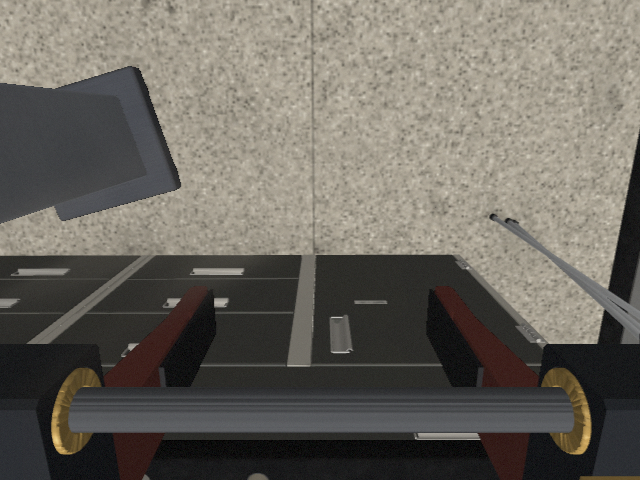

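```bash
python3 - <<'E'
import cv2
a=cv2.imread("pics/top0.png")[140:270,245:365]
cv2.imwrite("pics/topc.png",cv2.resize(a,None,fx=5,fy=4.6,interpolation=cv2.INTER_CUBIC)) if 0 else cv2.imwrite("pics/topc.png",cv2.resize(a,None,fx=4.6,fy=4.6,interpolation=cv2.INTER_CUBIC))
a=cv2.imread("pics/scene0.png")[165:285,270:400]
cv2.imwrite("pics/scenec.png",cv2.resize(a,None,fx=5,fy=5,interpolation=cv2.INTER_CUBIC))
E
```

```text
(no output)
```

View pics/topc.png

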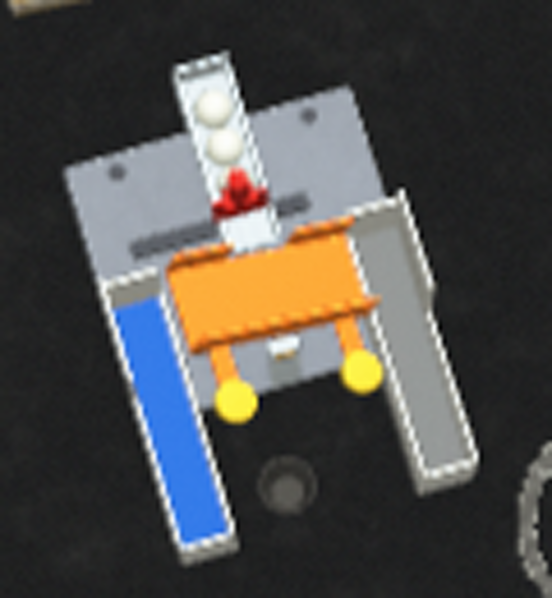

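View pics/scenec.png

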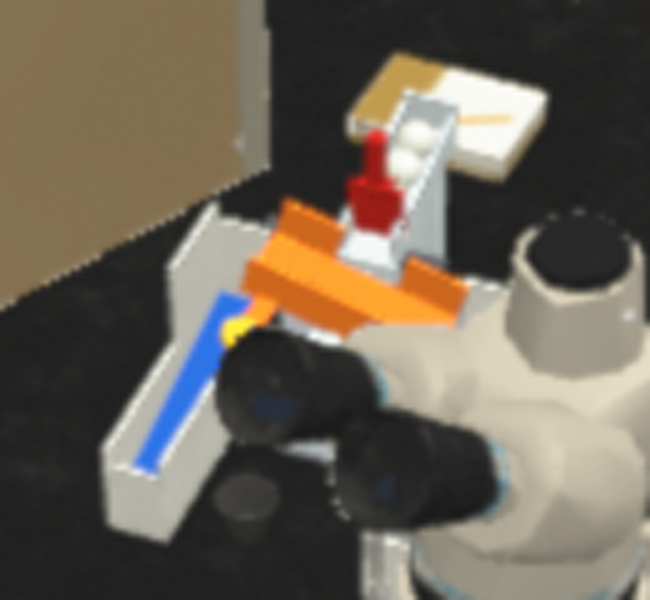

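```bash
cat > h.py <<'E'
import numpy as np, cv2
from scipy.optimize import least_squares
def S2W(p,P): # p=[x,y,yaw], m -> mm
    c,s=np.cos(p[2]),np.sin(p[2]); P=np.atleast_2d(P)*1000.
    return np.c_[p[0]+c*P[:,0]-s*P[:,1], p[1]+s*P[:,0]+c*P[:,1], P[:,2]]
def proj(d,W): return cv2.projectPoints(W,d["rvec"],d["tvec"],d["mtx"],None)[0][:,0]
E
python3 - <<'E'
from h import *
from workcell import vision
d=vision.get_image("top")
S=np.array([[-.058,.038,.101],[-.058,-.038,.082],[-.121,.089,.056],[-.121,.055,.056],[-.121,-.089,.056],[-.121,-.055,.056],[.029,-.089,.108]])
px=np.array([[236,402],[361,371],[180,551],[238,538],[476,464],[418,480],[403,190]])/4.6+[245,140]
r=least_squares(lambda q:(proj(d,S2W([q[0]*100,q[1]*100,q[2]],S))-px).ravel(),[6,0,.2],loss='soft_l1')
p=[r.x[0]*100,r.x[1]*100,r.x[2]];print(p);print(r.fun.reshape(-1,2).round(2))
T=[[-.058,.038,.101],[-.058,-.038,.082],[.045,0,.165],[0,0,0],[-.107,.072,.03],[.09,0,.1]]
print(S2W(p,T).round(1)); print(((proj(d,S2W(p,T))-[245,140])*4.6).round())
E
```

```text
[np.float64(616.3418759527633), np.float64(42.58054239688338), np.float64(0.2571161441468282)]
[[-1.16  0.47]
 [ 0.12  0.44]
 [-0.4   0.15]
 [-0.42 -0.79]
 [ 0.75 -0.54]
 [ 0.93 -0.3 ]
 [ 0.14  0.41]]
[[550.6  64.6 101. ]
 [569.9  -8.9  82. ]
 [659.9  54.  165. ]
 [616.3  42.6   0. ]
 [494.6  85.   30. ]
 [703.4  65.5 100. ]]
[[231. 404.]
 [362. 373.]
 [240. 180.]
 [270. 332.]
 [202. 528.]
 [221. 141.]]
```

```bash
cat >> h.py <<'E'
P0=[616.3,42.6,0.257]
def ray(d,px,z):
    R=cv2.Rodrigues(np.array(d["rvec"]))[0]; u=np.linalg.inv(d["mtx"])@np.array([*px,1.])
    C=-R.T@d["tvec"]; v=R.T@u; return C+v*(z-C[2])/v[2]
E
python3 - <<'E'
from h import *
from workcell import vision,ctrl
o=ctrl.get_obs();R=cv2.Rodrigues(o["orientation"])[0];print(R.round(3), o["t"])
d=vision.get_image("scene")
for n,px in dict(boxRF=(245,237),boxLF=(165,165),boxRB=(322,197),microL=(322,335),crTop=(211,238)).items(): print(n,ray(d,px,0).round())
# box height: top front corner px (238,108) above boxRF
b=ray(d,(245,237),0)
for z in (200,250,300,350,400): print(z,proj(d,np.array([[b[0],b[1],z]])).round())
for px in ((315,240),(345,265)): print("eyep",[ray(d,px,z).round() for z in (200,250)])
t=vision.get_image("top")
for px in ((221,264),(241,160),(226,115)): print("top",[ray(t,px,z).round() for z in (0,300)])
for px in ((398,310),(430,318),(413,245)): print("mic",[ray(t,px,z).round() for z in (200,300)])
E
```

```text
[[-0.     0.262  0.965]
 [-0.001  0.965 -0.262]
 [-1.    -0.001 -0.   ]] 0.2
boxRF [504. 286.   0.]
boxLF [609. 733.   0.]
boxRB [774. 221.   0.]
microL [ 353. -101.    0.]
crTop [444. 360.   0.]
200 [[237. 179.]]
250 [[235. 163.]]
300 [[232. 147.]]
350 [[230. 129.]]
400 [[227. 111.]]
eyep [array([438., -21., 200.]), array([395., -57., 250.])]
eyep [array([ 412., -125.,  200.]), array([ 370., -155.,  250.])]
top [array([482., 269.,   0.]), array([432., 223., 300.])]
top [array([772., 212.,   0.]), array([668., 177., 300.])]
top [array([907., 252.,   0.]), array([778., 210., 300.])]
mic [array([ 325., -169.,  200.]), array([ 317., -155.,  300.])]
mic [array([ 304., -242.,  200.]), array([ 298., -223.,  300.])]
mic [array([ 476., -215.,  200.]), array([ 458., -198.,  300.])]
```

```bash
python3 -m crank '[[[0,-0.015,0.015],[0,0,0],0.0],[[0,-0.024,0.023],[0,0,0],0.0],[[0,-0.024,0.023],[0,0,0],0.0],[[0,-0.024,0.023],[0,0,0],0.0],[[0,-0.024,0.023],[0,0,0],0.0],[[0,-0.024,0.023],[0,0,0],0.0],[[0,-0.024,0.023],[0,0,0],0.0],[[0,-0.024,0.023],[0,0,0],0.0]]'
python3 -m crank '[[[0,-0.024,0.023],[0,0,0],0.0],[[0,-0.024,0.023],[0,0,0],0.0],[[0,-0.024,0.023],[0,0,0],0.0],[[0,-0.024,0.023],[0,0,0],0.0],[[0,-0.024,0.023],[0,0,0],0.0],[[0,-0.024,0.023],[0,0,0],0.0],[[0,-0.015,0.015],[0,0,0],0.0],[[0,0,0],[-0.05,0,0],0.0]]'
```

```text
t: 0.97
ee_pos: [286.0, 379.1, 222.8]
orientation: [0.208, 1.561, -0.207]
ft_force: [0.5, 0.5, 0.0]
width: 38.0
t: 1.63
ee_pos: [393.1, 184.4, 222.9]
orientation: [0.171, 1.563, -0.172]
ft_force: [-0.1, 0.2, -0.2]
width: 0.8
```

```bash
python3 -m crank '[[[0,0,0],[-0.118,0,0],0.0],[[0,0,0],[-0.118,0,0],0.0],[[0,0,0],[-0.118,0,0],0.0],[[0,0,0],[-0.118,0,0],0.0],[[0,-0.025,0.005],[0,0,0],0.0],[[0,-0.025,0.005],[0,0,0],0.0],[[0,-0.025,0.005],[0,0,0],0.0],[[0,-0.025,0.005],[0,0,0],0.0]]'
python3 -m crank '[[[0,-0.025,0.005],[0,0,0],0.0],[[0,-0.025,0.005],[0,0,0],0.0],[[0,0,0],[0,0,0],0.0],[[0,0,0],[0,0,0],0.0],[[0,0,0],[0,0,0],0.0],[[0,0,0],[0,0,0],0.0],[[0,0,0],[0,0,0],0.0],[[0,0,0],[0,0,0],0.0]]'
python3 - <<'E'
from h import *
from workcell import ctrl,vision
o=ctrl.get_obs();d=vision.get_image("wrist");cv2.imwrite("pics/wrist1.png",d["img"]);np.savez("w1.npz",ee=o["ee_pos"],rv=o["orientation"],he=d["hand_eye"],mtx=d["mtx"])
print(o["ee_pos"],o["orientation"])
E
```

```text
t: 2.3
ee_pos: [436.7, 94.5, 222.9]
orientation: [-0.202, 1.561, 0.202]
ft_force: [0.5, 0.1, 1.0]
width: 0.5
t: 2.97
ee_pos: [458.4, 50.3, 222.7]
orientation: [-0.203, 1.561, 0.203]
ft_force: [0.7, -0.2, 0.1]
width: 0.2
[458.41134729  50.33869375 222.71276761] [-0.20285547  1.56128211  0.20295373]
```

View pics/wrist1.png

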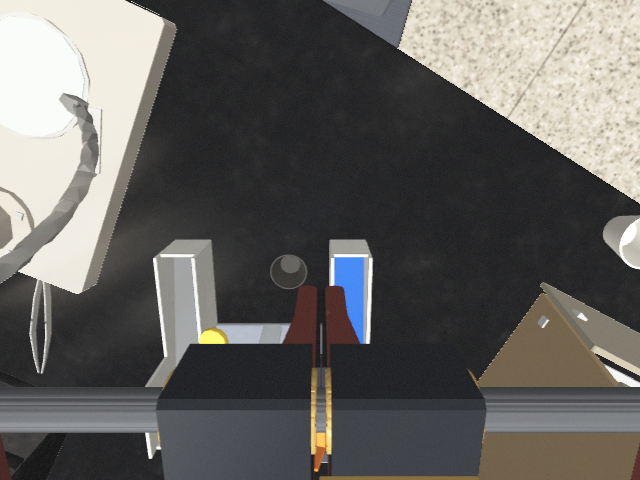

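```bash
python3 - <<'E'
from h import *
w=np.load("w1.npz");R=cv2.Rodrigues(w["rv"])[0]
im=cv2.imread("pics/wrist1.png")[225:350,145:385];cv2.imwrite("pics/w1c.png",cv2.resize(im,None,fx=3.3,fy=3.3,interpolation=cv2.INTER_CUBIC))
T=np.eye(4);T[:3,:3]=R;T[:3,3]=w["ee"];C=np.linalg.inv(T@w["he"])
def pw(W): 
    c=W@C[:3,:3].T+C[:3,3]; q=c@w["mtx"].T; return q[:,:2]/q[:,2:]
S=[[-.121,-.089,.056],[-.121,-.055,.056],[-.121,.055,.056],[-.121,.089,.056],[-.058,-.038,.082],[-.058,.038,.101],[-.058,-.026,.082]]
print(pw(S2W(P0,S)).round(1)); print(((pw(S2W(P0,S))-[145,225])*3.3).round())
E
```

```text
[[150.6 254.5]
 [192.9 254.6]
 [329.9 254.8]
 [372.3 254.9]
 [211.6 341.1]
 [307.6 354.1]
 [226.9 341.1]]
[[ 18.  97.]
 [158.  98.]
 [610.  98.]
 [750.  99.]
 [220. 383.]
 [537. 426.]
 [270. 383.]]
```

View pics/w1c.png

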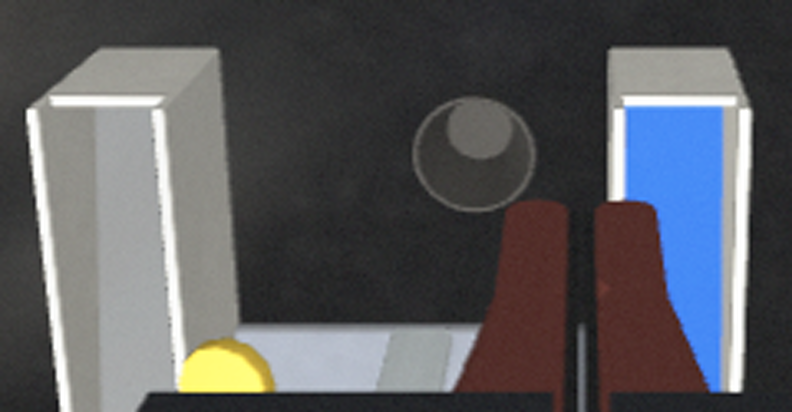

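```bash
python3 -m crank '[[[0,-0.002,0.022],[0,0,0],0.0],[[0,-0.002,0.023],[0,0,0],0.0],[[0,-0.003,0.023],[0,0,0],0.0],[[0,-0.002,0.022],[0,0,0],0.0],[[0.02,0,0],[0,0,0],0.0],[[0.025,0,0],[0,0,0],0.0],[[0.025,0,0],[0,0,0],0.0],[[0.015,0,0],[0,0,0],0.0]]'
python3 -m crank '[[[0.01,0,0],[0,0,0],0.0],[[0,0,0],[0,0,0],0.0],[[0,0,0],[0,0,0],0.0],[[0,0,0],[0,0,0],0.0],[[0,0,0],[0,0,0],0.0],[[0,0,0],[0,0,0],0.0],[[0,0,0],[0,0,0],0.0],[[0,0,0],[0,0,0],0.0]]'
python3 - <<'E'
from h import *
from workcell import vision,ctrl
print(ctrl.get_obs()["ee_pos"])
a=vision.get_image("top")["img"][140:270,245:365]; b=vision.get_image("scene")["img"][165:295,270:390]
cv2.imwrite("pics/t2.png",cv2.resize(np.hstack([a,b]),None,fx=3.3,fy=3.3,interpolation=cv2.INTER_CUBIC))
E
```

```text
t: 3.68
ee_pos: [546.9, 64.1, 135.4]
orientation: [-0.202, 1.564, 0.203]
ft_force: [-0.3, 1.1, -0.5]
width: 0.5
t: 4.35
ee_pos: [548.3, 63.8, 128.2]
orientation: [-0.202, 1.56, 0.202]
ft_force: [0.3, 0.2, -0.2]
width: 0.5
[548.33300777  63.78142763 128.23167382]
```

View pics/t2.png

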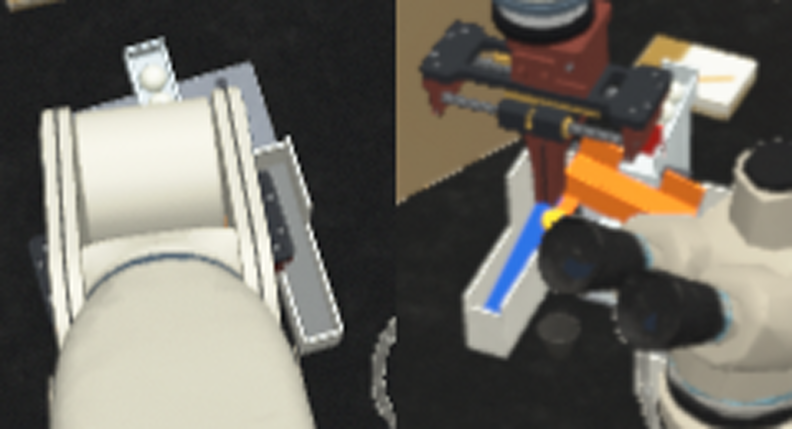

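```bash
python3 -m crank '[[[0.006,0,0],[0,0,0],0.0],[[0.006,0,0],[0,0,0],0.0],[[0.006,0,0],[0,0,0],0.0],[[0.004,0,0],[0,0,0],0.0],[[0.003,0,0],[0,0,0],0.0],[[0.003,0,0],[0,0,0],0.0],[[0.003,0,0],[0,0,0],0.0],[[0.003,0,0],[0,0,0],0.0]]'
python3 -m crank '[[[0.003,0,0],[0,0,0],0.0],[[0.003,0,0],[0,0,0],0.0],[[0.002,0,0],[0,0,0],0.0],[[0.002,0,0],[0,0,0],0.0],[[0.002,0,0],[0,0,0],0.0],[[0,0,0],[0,0,0],0.0],[[0,0,0],[0,0,0],0.0],[[0,0,0],[0,0,0],0.0]]'
```

```text
t: 5.12
ee_pos: [548.2, 63.9, 93.5]
orientation: [-0.202, 1.561, 0.202]
ft_force: [-0.3, 2.1, 2.6]
width: 0.6
t: 5.78
ee_pos: [548.2, 64.0, 82.5]
orientation: [-0.202, 1.561, 0.202]
ft_force: [-2.6, 3.1, 11.2]
width: 0.5
```

```bash
python3 -m crank '[[[0.001,0,0],[0,0,0],0.0],[[0.001,0,0],[0,0,0],0.0],[[0,0,0],[0,0,0],0.0],[[0,0,0],[0,0,0],0.0],[[0,0,0],[0,0,0],0.0],[[0,0,0],[0,0,0],0.0],[[0,0,0],[0,0,0],0.0],[[0,0,0],[0,0,0],0.0]]'
```

```text
t: 6.45
ee_pos: [548.4, 64.0, 82.1]
orientation: [-0.202, 1.56, 0.202]
ft_force: [-8.7, 2.6, 27.7]
width: 0.6
```

```bash
python3 -m crank '[[[-0.01,0,0],[0,0,0],0.0],[[-0.025,0,0],[0,0,0],0.0],[[-0.03,0,0],[0,0,0],0.0],[[-0.03,0,0],[0,0,0],0.0],[[-0.025,0,0],[0,0,0],0.0],[[0,-0.02,0],[0,0,0],0.0],[[0,-0.025,0],[0,0,0],0.0],[[0,-0.025,0],[0,0,0],0.0]]'
python3 -m crank '[[[0,-0.013,0.01],[0,0,0],0.0],[[0,0,0.02],[0,0,0],0.0],[[0,0,0.025],[0,0,0],0.0],[[0,0,0.025],[0,0,0],0.0],[[0,0,0.018],[0,0,0],0.0],[[0,0,0.007],[0,0,0],0.0],[[0,0,0],[0,0,0],0.0],[[0,0,0],[0,0,0],0.0]]'
python3 - <<'E'
from h import *
from workcell import vision,ctrl
o=ctrl.get_obs();print(o["ee_pos"],o["ft_force"])
a=vision.get_image("top")["img"][140:270,245:365]; b=vision.get_image("scene")["img"][165:295,270:390]
cv2.imwrite("pics/t3.png",cv2.resize(np.hstack([a,b]),None,fx=3.3,fy=3.3,interpolation=cv2.INTER_CUBIC))
E
```

```text
t: 7.12
ee_pos: [566.2, -4.7, 200.4]
orientation: [-0.204, 1.56, 0.202]
ft_force: [0.3, 0.5, 0.0]
width: 0.5
t: 7.78
ee_pos: [669.8, 10.0, 199.0]
orientation: [-0.202, 1.563, 0.202]
ft_force: [-1.7, 0.3, 0.8]
width: 0.4
[669.79857865   9.99321105 199.0105668 ] [-1.70969781  0.27229407  0.77692271]
```

View pics/t3.png

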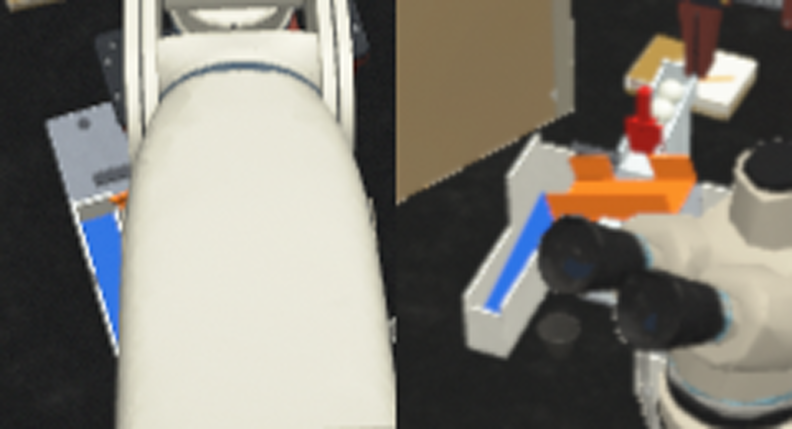

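```bash
python3 - <<'E'
from h import *
from workcell import vision
d=vision.get_image("scene")
big=cv2.resize(d["img"][195:245,300:375],None,fx=10,fy=10,interpolation=cv2.INTER_CUBIC)
for a,c in ((.3,(0,255,0)),(.2,(255,0,0)),(.1,(0,0,0))):
    L=np.array([[y*np.cos(a)-.0285*np.sin(-a)*1, .083-y*np.sin(a)+.0285*np.cos(a)] for y in (.054,-.054)])
    W=S2W(P0,[[-.026,L[i,0],L[i,1]] for i in (0,1)])
    q=((proj(d,W)-[300,195]+.5)*10).astype(int); cv2.line(big,tuple(map(int,q[0])),tuple(map(int,q[1])),c,1)
cv2.imwrite("pics/g.png",big)
E
```

```text
(no output)
```

View pics/g.png

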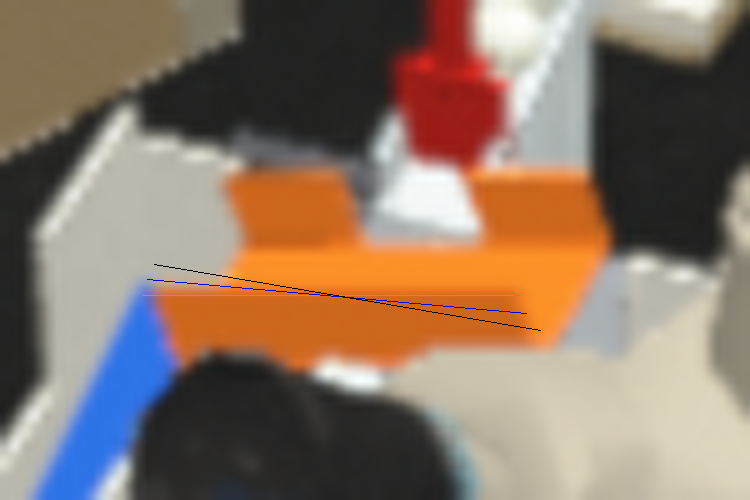

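```bash
python3 -m crank '[[[0.01,0,0.001],[0,0,0],0.0],[[0.015,0,0],[0,0,0],0.0],[[0.015,0,0],[0,0,0],0.0],[[0.012,0,0],[0,0,0],0.0],[[0,0,0],[0,0,0],0.0],[[0,0.006,0],[0,0,0],0.0],[[0,0.007,0],[0,0,0],0.0],[[0,0.006,0],[0,0,0],0.0]]'
python3 -m crank '[[[0,0.005,0],[0,0,0],0.0],[[0,0.005,0],[0,0,0],0.0],[[0,0.005,0],[0,0,0],0.0],[[0,0.005,0],[0,0,0],0.0],[[0,0.005,0],[0,0,0],0.0],[[0,0.005,0],[0,0,0],0.0],[[0,0.004,0],[0,0,0],0.0],[[0,0.002,0],[0,0,0],0.0]]'
```

```text
t: 8.6
ee_pos: [667.2, 29.6, 148.6]
orientation: [-0.202, 1.56, 0.202]
ft_force: [0.1, -0.1, -0.1]
width: 0.4
t: 9.27
ee_pos: [657.6, 64.3, 147.7]
orientation: [-0.202, 1.561, 0.202]
ft_force: [1.1, -0.5, 1.3]
width: 0.3
```

```bash
python3 -m crank '[[[0,0.002,0],[0,0,0],0.0],[[0,0.002,0],[0,0,0],0.0],[[0,0.001,0],[0,0,0],0.0],[[0,0,0],[0,0,0],0.0],[[0,0,0],[0,0,0],0.0],[[0,0,0],[0,0,0],0.0],[[0,0,0],[0,0,0],0.0],[[0,0,0],[0,0,0],0.0]]'
python3 - <<'E'
from h import *
from workcell import vision,ctrl
o=ctrl.get_obs();print(o["ee_pos"],o["ft_force"])
a=vision.get_image("top")["img"][140:270,245:365]; b=vision.get_image("scene")["img"][165:295,270:390]
cv2.imwrite("pics/t4.png",cv2.resize(np.hstack([a,b]),None,fx=3.3,fy=3.3,interpolation=cv2.INTER_CUBIC))
E
```

```text
t: 9.93
ee_pos: [656.4, 68.4, 147.6]
orientation: [-0.202, 1.562, 0.202]
ft_force: [-0.5, -0.8, 0.4]
width: 0.6
[656.36651627  68.42976317 147.59097909] [-0.53149639 -0.76650307  0.44350652]
```

View pics/t4.png

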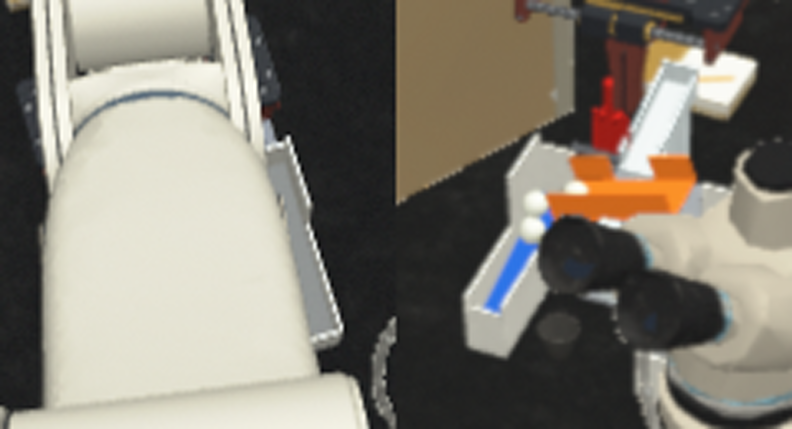

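```bash
python3 -m crank '[[[0,0.001,0],[0,0,0],0.0],[[0,0.001,0],[0,0,0],0.0],[[0,0.001,0],[0,0,0],0.0],[[0,0.001,0],[0,0,0],0.0],[[0,0,0],[0,0,0],0.0],[[0,0,0],[0,0,0],0.0],[[0,0,0],[0,0,0],0.0],[[0,0,0],[0,0,0],0.0]]'
```

```text
t: 10.7
ee_pos: [655.4, 72.5, 147.7]
orientation: [-0.202, 1.561, 0.202]
ft_force: [-0.2, -1.1, -0.1]
width: 0.5
```

```bash
python3 -m crank '[[[0,0.001,0],[0,0,0],0.0],[[0,0.001,0],[0,0,0],0.0],[[0,0,0],[0,0,0],0.0],[[0,0.001,0],[0,0,0],0.0],[[0,0,0],[0,0,0],0.0],[[0,0,0],[0,0,0],0.0],[[0,0,0],[0,0,0],0.0],[[0,0,0],[0,0,0],0.0]]'
python3 - <<'E'
from h import *
from workcell import vision,ctrl
o=ctrl.get_obs();print(o["ee_pos"],o["ft_force"])
d=vision.get_image("scene");a=d["img"][165:285,290:390]
print((proj(d,S2W(P0,[[.045,0,.165],[.045,.034,.165]]))-[290,165])*5)
cv2.imwrite("pics/t5.png",cv2.resize(a,None,fx=5,fy=5,interpolation=cv2.INTER_CUBIC))
E
```

```text
t: 11.37
ee_pos: [655.2, 73.4, 147.7]
orientation: [-0.204, 1.561, 0.2]
ft_force: [2.3, -8.7, 0.0]
width: 0.6
[655.17201071  73.44932729 147.74457657] [ 2.27360635 -8.70716981  0.04898201]
[[274.92447792 136.15559832]
 [214.27675995 121.76610498]]
```

View pics/t5.png

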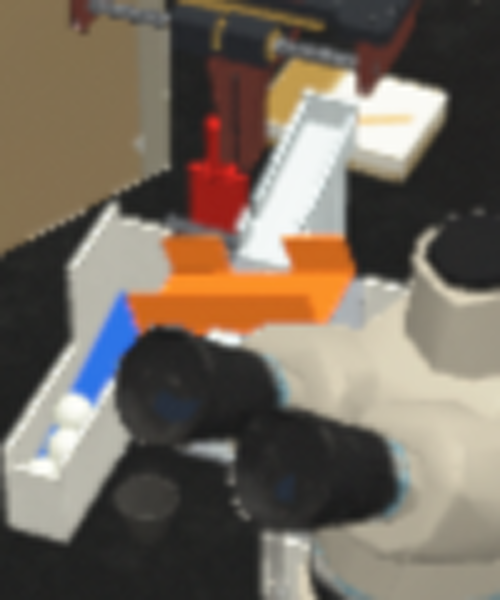

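```bash
python3 -m crank '[[[0,-0.005,0],[0,0,0],0.0],[[0,-0.01,0],[0,0,0],0.0],[[-0.015,0,0],[0,0,0],0.0],[[-0.025,0,0],[0,0,0],0.0],[[-0.025,0,0],[0,0,0],0.0],[[-0.02,0,-0.02],[0,0,0],0.0],[[0,0,-0.03],[0,0,0],0.0],[[0,0,-0.03],[0,0,0],0.0]]'
python3 -m crank '[[[0,0,-0.03],[0,0,0],0.0],[[0,0,-0.03],[0,0,0],0.0],[[0,0,-0.03],[0,0,0],0.0],[[0,0,-0.02],[0,0,0],0.0],[[0,0.02,-0.01],[0,0,0],0.0],[[0,0.02,0],[0,0,0],0.0],[[0,0,0],[0,0,0],0.0],[[0,0,0],[0,0,0],0.0]]'
python3 - <<'E'
from h import *
from workcell import vision,ctrl
o=ctrl.get_obs();print(o["ee_pos"],o["ft_force"],abs(o["qvel"]).max())
a=vision.get_image("top")["img"];cv2.imwrite("pics/t6.png",a)
b=vision.get_image("scene")["img"][165:285,270:390];cv2.imwrite("pics/t7.png",cv2.resize(np.hstack([a[150:270,245:365],b]),None,fx=3.3,fy=3.3,interpolation=cv2.INTER_CUBIC))
E
```

```text
t: 12.08
ee_pos: [581.5, 40.1, 234.2]
orientation: [-0.202, 1.558, 0.202]
ft_force: [0.3, -0.6, -0.9]
width: 0.3
t: 12.75
ee_pos: [455.0, 48.8, 233.0]
orientation: [-0.203, 1.56, 0.203]
ft_force: [0.2, 0.2, 0.3]
width: 0.5
[455.04638769  48.77779791 233.04483872] [0.22175758 0.18109893 0.31666225] 0.018962852178737825
```

View pics/t7.png

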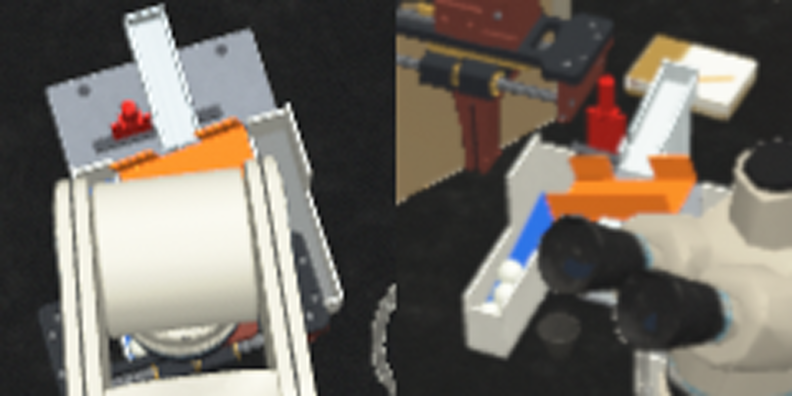

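View pics/t6.png

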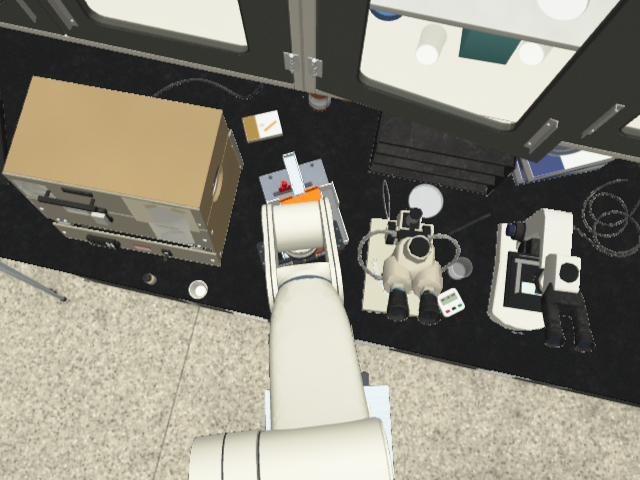

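```bash
python3 -m crank '[[[0,0,0],[0,0,0],0.0],[[0,0,0],[0,0,0],0.0],[[0,0,0],[0,0,0],0.0],[[0,0,0],[0,0,0],0.0],[[0,0,0],[0,0,0],0.0],[[0,0,0],[0,0,0],0.0],[[0,0,0],[0,0,0],0.0],[[0,0,0],[0,0,0],0.0]]'
python3 - <<'E'
from h import *
from workcell import vision
cv2.imwrite("pics/w8.png",vision.get_image("wrist")["img"])
E
```

```text
t: 13.52
ee_pos: [454.9, 48.6, 232.7]
orientation: [-0.202, 1.561, 0.202]
ft_force: [-0.8, -0.3, 0.6]
width: 0.4
```

View pics/w8.png

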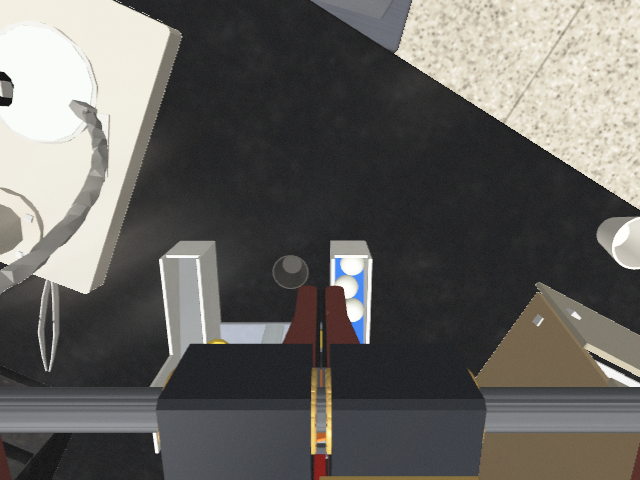

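The wrist picture shows the three balls in a row in the blue lane, at about (351,265), (346,288) and (354,310). The right lane is empty and the crucible between the lanes, at (290,272), is still standing.

```bash
python3 - <<'E'
from workcell import workorder
print(workorder.close_job())
E
```

```text
the job is handed in; nothing more can be done
None
```

All three balls are at rest in the left-hand blue lane, and I handed the job in at about 13.6 s on the robot's clock.

- **Gate:** I pressed the left pad down with the closed fingertips until the gate reached its hard stop, with about 28 N at the wrist. An overlay on the scene picture put the gate's angle at +0.3.
- **Shutter:** I then pushed the red post left until it stopped, with about 9 N. In the picture the post sits where 0.034 m, fully open, should be. The balls had begun to roll before I reached the stop, and I pushed on to the end.
- **Last checks:** The feed channel and the visible part of the right lane are empty. The dark crucible between the lanes and the bystanders I could see have not moved. The arm is clear of everything, with wrist force under about 1 N.

None of the checks failed. My position estimates from the top and wrist cameras differed by about 1 to 2 mm, which made no difference. The post's stop came about 5 mm later than I had worked out, probably because the fingertips are narrower than I had assumed.

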